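# Set out the finishing supplies by height

## Task

Take the four finishing supplies that stand behind the dark wooden board (beeswax cake, red tin, brown dye bottle, white glue bottle; not the similar ones far off to the right) and set them out on the board, one upright in the middle of each cork pad, in order of height: the shortest on the pad beside the red bar, the tallest at the other end beside the black bar. Leave the white balm jar with the black lid that stands close behind them where it is.

Things in the scene. Friction and masses are not known exactly. Their poses are not given: they have to be found in the camera images.
- wax_mid (a point): low round cake of yellow beeswax, 39 mm across, 13 mm high; standing upright on the bench at the start. This point is at its centre, half-way up (6.5 mm above its underside); z is its upright axis, its turn about z does not matter.
- tin_mid (a point): round red tin with its lid on (fixed), 56 mm across, 35 mm high; standing upright on the bench at the start. This point is at its centre, half-way up (17.5 mm above its underside); z is its upright axis, its turn about z does not matter.
- dye_mid (a point): orange-brown dye bottle with a black cap (fixed) and pale label, straight body 34 mm across up to 51 mm above its underside, then a sloping shoulder to the 18 mm cap, 78 mm high in all; standing upright on the bench at the start. This point is at its centre, half-way up (39 mm above its underside); z is its upright axis, its turn about z does not matter.
- glue_mid (a point): white glue bottle with a white cap (fixed), straight body 43 mm across up to 74 mm above its underside, then a sloping shoulder to the 23 mm cap, 112 mm high in all; best taken 62 to 70 mm above its underside, so that the gripper clears the cap; standing upright on the bench at the start. This point is at its centre, half-way up (56 mm above its underside); z is its upright axis, its turn about z does not matter.
- pad_a: round tan cork pad, 64 mm across, 2 mm thick, fixed on the dark wooden board; origin at the centre of its underside, its top face is 2 mm above that (18 mm above the bench). The leftmost of the four seen from the robot (greatest y). The four pads lie in one straight row, 80 mm from centre to centre, on a fixed board 370 x 95 mm whose top is 16 mm above the bench; pad x axis points across the board away from the robot, y along the row to the left.
- pad_b: round tan cork pad, 64 mm across, 2 mm thick, fixed on the dark wooden board; origin at the centre of its underside, its top face is 2 mm above that (18 mm above the bench). Second from the left, axes as pad_a.
- pad_c: round tan cork pad, 64 mm across, 2 mm thick, fixed on the dark wooden board; origin at the centre of its underside, its top face is 2 mm above that (18 mm above the bench). Third from the left, axes as pad_a.
- pad_d: round tan cork pad, 64 mm across, 2 mm thick, fixed on the dark wooden board; origin at the centre of its underside, its top face is 2 mm above that (18 mm above the bench). The rightmost of the four (least y), axes as pad_a.
- red_bar: red bar, 85 x 16 mm, 8 mm high, fixed across one end of the board, 50 mm beyond the centre of the nearest pad (either pad_a or pad_d; a black bar is at the other end); origin at the centre of its underside. It marks the end at which the row starts.
- balm_mid (a point): bystander: loose white jar with a black lid, 71 mm across, 54 mm high, standing on the bare bench behind the supplies, in front of the drawer chest; this point is at its centre, 27 mm above its underside. To be left where it stands.
Mind the look-alikes: they are no part of the job. Leave any yellow look-alike of the part that bears tin_mid alone.

How it is judged:
By the outcome, as a careful person would: the job done as asked, in the order asked, and still so for the second after the job is handed in, with the robot touching nothing.
It also fails if it takes over 120 s, if anything falls off the work surface, if the arm or the gripper's body presses on something with over 40 N, if the wrist force passes 120 N, or if a joint passes its speed limit or range.

## Robot

A 7-joint arm with a two-finger parallel gripper is mounted at the origin on a cart in front of the work surface, level with it; the furniture and walls round the work are solid. World frame = base frame: x ahead of the robot, y to its left, z up, the work surface at z = 0. Lengths are in mm, angles in rad, forces in N, time in s.
With the tool pointing down it reaches from about 400 to 875 mm from the base axis. Payload 19.3 kg.
Tool frame: the origin (TCP) lies midway between the tips of the shut fingers; the grasp point (between the pads) lies 19 mm behind it (bot.hold_point_z is the distance from the TCP to the grasp point, in mm); z points along the fingers, y is the line along which they close (so a half turn about z gives the same grasp; the last joint's range is limited). The gripper opens to 85 mm and grips with 20 to 120 N. Pads are 22 mm wide; open, the fingers measure 114 mm over their backs; the gripper's body (76 mm by 85 mm) begins 54 mm behind the grasp point. The pads swing forward as they close: fully open they stand 13 mm farther back than shut.
Start: joints at [-1.317, 0.521, -0.036, 1.599, 0.021, 1.021, -0.113], TCP at [198.876, 592.506, 231.291] pointing down, gripper open.
Joint ranges: [-2.91, 2.91], [-0.3, 2.13], [-1.5, 1.42], [0.17, 2.43], [-1.26, 4.41], [0.16, 1.93], [-2.52, 2.52]. Speed limits (rad/s): [1.89, 1.89, 2.39, 2.39, 3.01, 3.01, 3.01].

## Interface

Orientations are given as [roll, pitch, yaw] about the fixed x, y, z axes, in that order (R = Rz(yaw) Ry(pitch) Rx(roll)).
In Python, from workcell import bot gives the robot as it stands.
- The arm moves only by the tool jog_arm, never from a script. Its argument "deltas" is text: rows parted by semicolons, each of 6 numbers parted by spaces: the shift along the tool's x, y, z in cm, then the turn, a rotation vector about the tool's x, y, z in degrees. A call has 1 to 8 rows; each row is the pose to reach, as a shift and turn from the pose commanded when the call began, along the tool's axes at that moment; what a row does not reach only later rows make up. A row lasts 1/8 s, in which the tool goes at most 62.5 mm and 10.7 degrees, less where a joint would pass 70% of its speed; a pose out of reach is approached as far as the arm can. A call with a gripper value outside its range is refused whole. "gripper" is the opening in per cent of the stroke, from 0 (shut) to 100 (fully open), set as the call begins (left out, the last holds). The fingers move at their own pace and stop on an object; "newtons" is the grip in N (left out, the last holds). Time passes only in rows, so rows that repeat a pose let the fingers close. It gives the time, the measured TCP pose, the force, the opening and the grip force at its end, in the units of the state.
- bot.observe(): the state, without advancing time (a new reading comes with each control period).
- bot.get_image(name): name is "scene" or "side" or "wrist"; returns the picture (480x640x3 uint8, red, green, blue); there is no depth.
- bot.calibration(name): a dict with "mtx" (3x3 intrinsics, pixels), "world_from_camera" (4x4, takes a point from camera to world coordinates); the wrist camera has in their place "mount" (4x4, takes a point from camera to tool coordinates, whose origin is the TCP and whose axes are the flange's). Camera axes: x right, y up, looking along -z (the intrinsics and any distortion apply to the point x, -y, -z); pixel columns grow to the right and rows downward; lengths in mm; the calibration is good to about 2 mm. The wrist camera is an equidistant fisheye: a pixel r from the principal point sees the ray r / f radians off the axis. A picture is of the moment at which its call begins: read the wrist's pose just before it. calibration takes no time and is no camera call.
- bot.hand_in(): hands the job in; it is judged then, once.
The state is a dict: "t": time; "joint_pos": joint angles; "dq": joint speeds; "joint_torque": joint torques, N m; "position": TCP position; "tcp_rot": TCP orientation; "wrist_force": force on the tool from outside, world axes, zero at the start; "moment": the same for the moment, N m; "finger_gap": finger opening in mm; "finger_force": force on a finger pad.
Only numpy, scipy, OpenCV 4.12 (cv2) and the standard library are available. Lean on these libraries where they do the work, as an engineer would, in place of code of your own. Each camera call takes 0.05 s, during which the arm holds its last target. There are 200 camera calls.

## Working session

There is one attempt and no reset: what is moved stays moved. The work goes in short steps, Python scripts to look and compute and a tool call to move; the robot and the scene stay as the last step left them, time stands still between calls to the robot, and variables do not carry over. Pictures are saved under pics/ and viewed, at most 14 in all, crops included, and the job is handed in when it is done.

Besides the shell and the picture viewer there is one more tool, called after "Emit:" as name(argument=value, ...) on one line, values as JSON. jog_arm: Moves the arm, as the interface text tells. Its arguments: {"type":"object","properties":{"deltas":{"type":"string"},"gripper":{"type":"number"},"newtons":{"type":"number"}},"required":["deltas"]}

```bash
mkdir -p pics; ls
python3 - <<'E'
from workcell import bot
import cv2
s=bot.observe();print(s)
for n in("scene","side"):
    cv2.imwrite(f"pics/{n}1.png",bot.get_image(n)[:,:,::-1]);print(n,bot.calibration(n))
print(bot.calibration("wrist"))
E
```

```text
pics
{'t': 0.0, 'joint_pos': array([-1.31718504,  0.52200013, -0.03633261,  1.59996381,  0.02122464,
        1.02110097, -0.11278531]), 'dq': array([ 1.01480875e-03, -3.75255593e-05, -7.56001519e-04,  7.82750313e-04,
        8.65169984e-04,  8.44247710e-04, -2.10743290e-03]), 'joint_torque': array([ 2.25776248e-04, -9.27088308e+01,  1.98002905e+00, -3.69964099e+01,
        1.77542330e-02,  7.72608299e-03,  4.77514016e-05]), 'position': array([198.80047042, 592.20743292, 230.75015715]), 'tcp_rot': array([-3.14051026e+00,  9.49185261e-05,  2.81780273e+00]), 'wrist_force': array([-0.19515071, -0.12392008,  0.19472592]), 'moment': array([-0.00345253, -0.00207438, -0.03037082]), 'finger_force': 0.0, 'finger_gap': 85.63137601044677}
scene {'mtx': array([[590.81881043,   0.        , 305.72947371],
       [  0.        , 590.81881043, 237.39496896],
       [  0.        ,   0.        ,   1.        ]]), 'world_from_camera': array([[ 4.90322842e-01,  6.66856971e-01, -5.61146408e-01,
        -1.32356903e+02],
       [-8.71478133e-01,  3.82868168e-01, -3.06492789e-01,
        -4.09473400e+02],
   
[... 513 characters left out ...]
72714046e+02],
       [-2.19309693e-02,  8.63832898e-01,  5.03300862e-01,
         5.05685363e+02],
       [ 0.00000000e+00,  0.00000000e+00,  0.00000000e+00,
         1.00000000e+00]])}
{'mtx': array([[371.64829954,   0.        , 319.39302928],
       [  0.        , 371.64829954, 241.11600212],
       [  0.        ,   0.        ,   1.        ]]), 'mount': array([[ 2.43603948e-04,  9.65109494e-01,  2.61846528e-01,
         6.70201650e+01],
       [ 9.99999889e-01, -3.40388351e-04,  3.24266696e-04,
         5.87712772e-01],
       [ 4.02082375e-04,  2.61846420e-01, -9.65109471e-01,
        -1.42243357e+02],
       [ 0.00000000e+00,  0.00000000e+00,  0.00000000e+00,
         1.00000000e+00]])}
```

View pics/scene1.png

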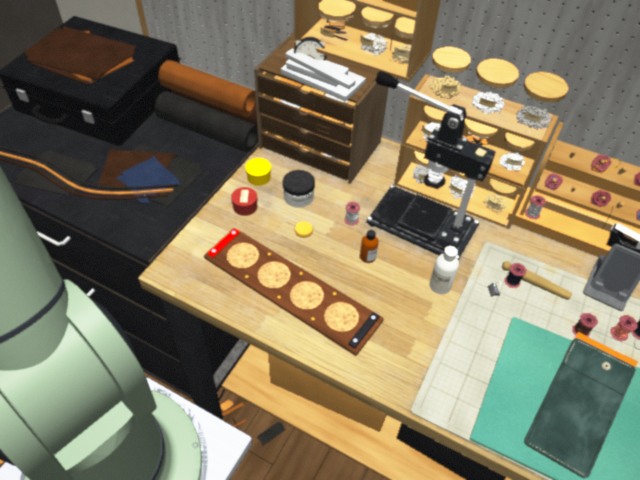

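View pics/side1.png

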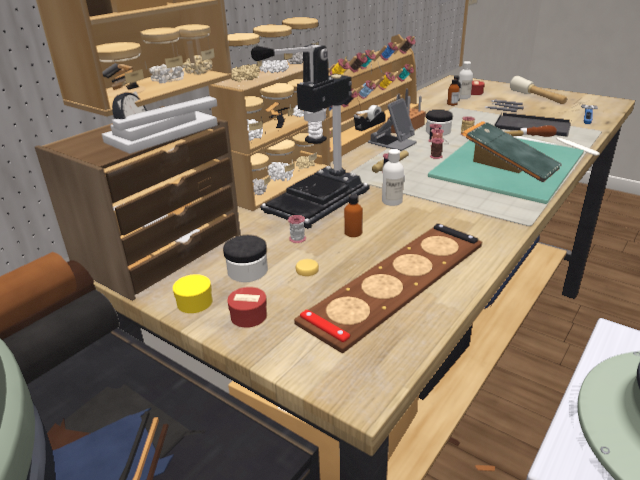

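The row starts at the red bar (upper-left end in the scene view, around px 225,243). The yellow tin look-alike is at (258,171), the red tin at (244,201), balm jar (298,187), wax (304,229), dye (370,247) and glue (446,270). I'll enlarge both views to read these more closely.

Run:
```python
import cv2
a=cv2.imread("pics/scene1.png")[150:360,195:475];cv2.imwrite("pics/sc.png",cv2.resize(a,(800,600),interpolation=cv2.INTER_CUBIC))
a=cv2.imread("pics/side1.png")[140:350,215:495];cv2.imwrite("pics/sd.png",cv2.resize(a,(800,600),interpolation=cv2.INTER_CUBIC))
```

```text
(no output)
```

View pics/sc.png

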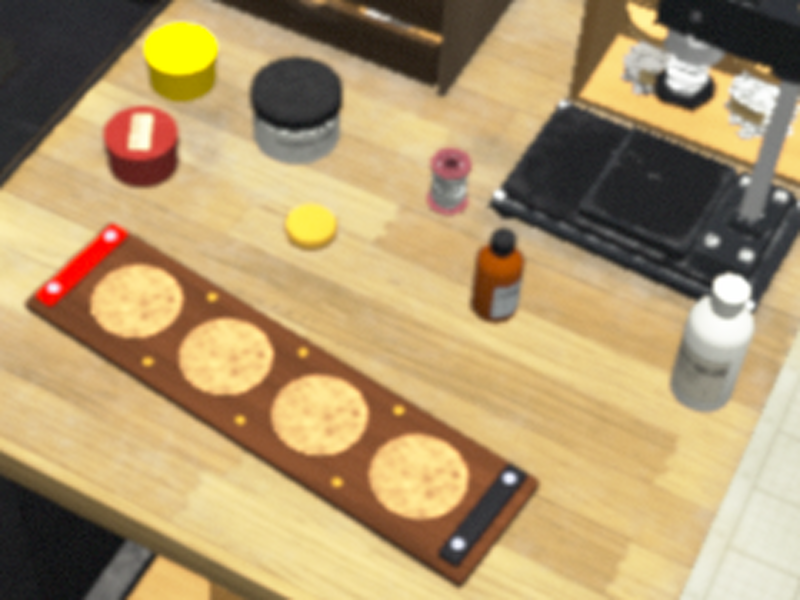

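View pics/sd.png

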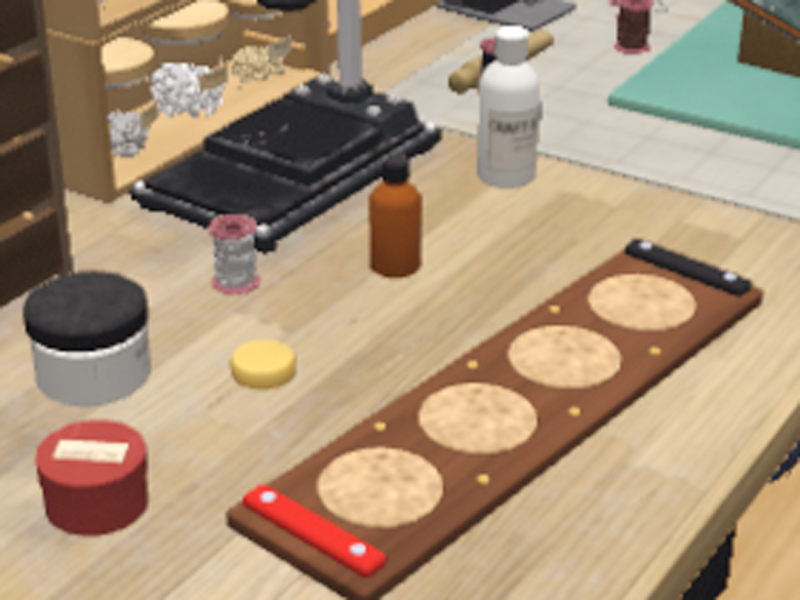

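Crop pixels, scene then side:
- **Pads a to d:** scene (136,300), (226,356), (320,414), (419,476); side (380,486), (478,417), (565,356), (641,301).
- **Tops:** wax (311,223) / (263,358); tin (142,132) / (92,455); dye (503,238) / (397,160); glue (732,286) / (513,36); balm (297,87) / (86,304).

```bash
cat > h.py <<'E'
import numpy as np
from workcell import bot
def ray(n,u,v):
    c=bot.calibration(n);K=c["mtx"];T=c["world_from_camera"]
    d=np.array([(u-K[0,2])/K[0,0],-(v-K[1,2])/K[1,1],-1.]);return T[:3,3],T[:3,:3]@d
def at(n,u,v,z):
    o,d=ray(n,u,v);return (o+d*(z-o[2])/d[2])[:2]
E
python3 - <<'E'
from h import *
k=2.857
P=dict(a=(136,300,380,486,18),b=(226,356,478,417,18),c=(320,414,565,356,18),d=(419,476,641,301,18),wax=(311,223,263,358,13),tin=(142,132,92,455,35),dye=(503,238,397,160,78),glue=(732,286,513,36,112),balm=(297,87,86,304,54),yel=(181,49,0,0,35),spool=(452,160,233,227,45),press=(500,200,265,235,10),cab=(441,90,70,270,0),pressR=(760,300,0,0,10))
for n,(a,b,c,d,z) in P.items():
    print(n,at("scene",195+a/k,150+b/k,z).round(1),at("side",215+c/k,140+d/k,z).round(1))
E
```

```text
a [447.   50.6] [445.3  53.7]
b [436.9 -29.5] [435.2 -25.7]
c [ 427.2 -108.7] [ 424.9 -104.9]
d [ 416.9 -188.1] [ 415.8 -184. ]
wax [574.  -18.8] [571.6 -12.8]
tin [572.6 126.2] [567.6 132.8]
dye [ 578.5 -165.5] [ 577.3 -162. ]
glue [ 587.5 -319.3] [ 578.9 -307.8]
balm [655.5  39.7] [649.1  47.8]
yel [663.2 148.9] [1093.5 -312.2]
spool [654.4 -91.8] [647.6 -82.7]
press [ 666.2 -128.7] [ 664.8 -135.5]
cab [757.2 -34.5] [754.  -40.8]
pressR [ 672.6 -330.2] [1146.5 -359.2]
```

Emit:
jog_arm(deltas="-6 -6 -0.5 0 0 10; -12 -12 -1 0 0 20; -16 -16 -1.5 0 0 30; -20 -20 -2 0 0 40; -24 -24 -2.5 0 0 50; -28 -28 -3 0 0 60; -32 -32 -3 0 0 70; -36 -36 -3 0 0 78", gripper=100, newtons=40)

```text
t: 1.1
position: [421.6, 144.0, 261.5]
tcp_rot: [3.141, -0.001, 1.452]
wrist_force: [1.4, 0.6, 0.2]
finger_gap: 85.3
finger_force: 0.0
```

```bash
cat >> h.py <<'E'
from scipy.spatial.transform import Rotation as Ro
YAW=1.446
def go(x,y,z,yaw=YAW):
    "print the jog from the measured pose to a world pose: cm, deg"
    s=bot.observe();R=Ro.from_euler('xyz',s["tcp_rot"]);T=Ro.from_euler('xyz',[np.pi,0,yaw])
    d=R.inv().apply(np.array([x,y,z])-s["position"])/10;w=(R.inv()*T).as_rotvec(degrees=True)
    print("at",s["position"].round(1),"jog",d.round(2),w.round(1))
def wray(s,u,v):
    c=bot.calibration("wrist");K=c["mtx"];M=c["mount"];a=np.array([u-K[0,2],v-K[1,2]]);r=np.linalg.norm(a)+1e-9;t=r/K[0,0]
    d=np.array([np.sin(t)*a[0]/r,-np.sin(t)*a[1]/r,-np.cos(t)])
    R=Ro.from_euler('xyz',s["tcp_rot"]);return s["position"]+R.apply(M[:3,3]),R.apply(M[:3,:3]@d)
def wat(s,u,v,z):
    o,d=wray(s,u,v);return (o+d*(z-o[2])/d[2])[:2]
E
python3 -c "
from h import *
go(500,-60,260);s=bot.observe();print(s['t'],s['tcp_rot'],s['joint_pos'])"
```

```text
at [421.6 144.  261.5] jog [-19.32  10.21   0.14] [ 0.  -0.   0.3]
1.1 [ 3.14121831e+00 -5.68104341e-04  1.45159790e+00] [-0.83008359  0.20756274  0.43287151  2.02853816 -0.10872147  0.92639759
 -0.45919176]
```

Emit:
jog_arm(deltas="-6 3 0 0 0 0.3; -11 6 0 0 0 0.3; -16 8.5 0 0 0 0.3; -19.3 10.2 0.1 0 0 0.3; -19.3 10.2 0.1 0 0 0.3; -19.3 10.2 0.1 0 0 0.3")

```text
t: 1.85
position: [500.1, -57.1, 260.0]
tcp_rot: [-3.141, -0.0, 1.451]
wrist_force: [0.9, 1.0, 0.5]
finger_gap: 84.9
finger_force: 0.0
```

Run:
```python
from h import *
import cv2
s=bot.observe();im=bot.get_image("wrist");print(s["t"],s["position"],s["tcp_rot"],s["joint_pos"])
import pickle;pickle.dump(s,open("s1.pkl","wb"))
cv2.imwrite("pics/w1.png",cv2.resize(im[:,:,::-1],(800,600),interpolation=cv2.INTER_CUBIC))
```

```text
1.85 [500.11179723 -57.10940794 260.008434  ] [-3.14092847e+00 -1.10900317e-04  1.45129080e+00] [-0.41709695  0.32908368  0.52929248  1.90021819 -0.20001192  0.96485031
  0.08404171]
```

View pics/w1.png

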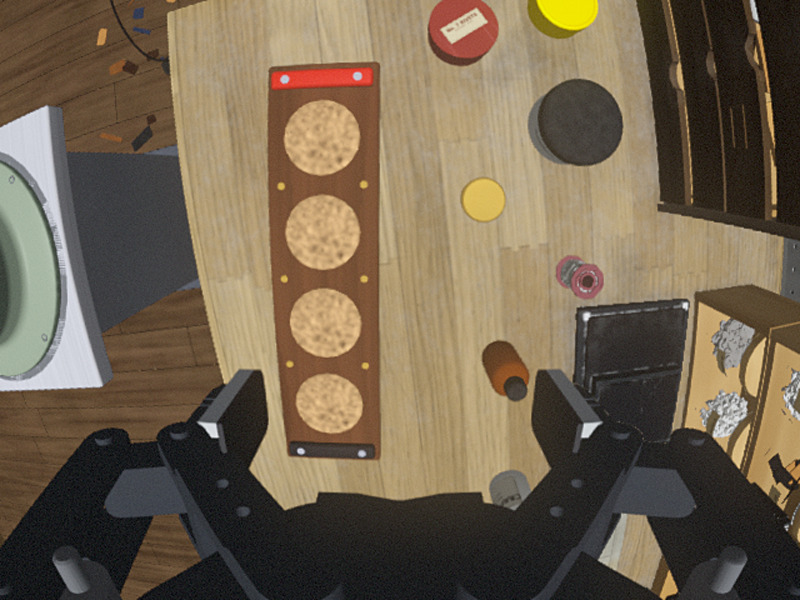

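In the wrist view the pads are at (322,137), (323,232), (326,323), (329,404), wax top (484,199), tin lid (464,27), dye cap (516,388) and balm lid (582,122).

Run:
```python
from h import *
import pickle
s=pickle.load(open("s1.pkl","rb"))
for n,u,v,z in [("a",322,137,18),("b",323,232,18),("c",326,323,18),("d",329,404,18),("wax",484,199,13),("tin",464,27,35),("dye",516,388,78),("balm",582,122,54)]:
    print(n,wat(s,u/1.25,v/1.25,z).round(1))
go(572,-16,100)
```

```text
a [448.4  52.1]
b [438.5 -26.9]
c [ 428.6 -106.2]
d [ 417.5 -185.3]
wax [575.9 -15.5]
tin [572.9 127.7]
dye [ 579.8 -159.3]
balm [653.7  41.7]
at [500.1 -56.7 260.1] jog [ 4.89  6.67 16.01] [-0.  -0.   0.4]
```

Emit:
jog_arm(deltas="2 2 4 0 0 0.4; 4 5 9 0 0 0.4; 5 7 14 0 0 0.4; 5 7 19 0 0 0.4; 5 7 22 0 0 0.4; 5 7 22 0 0 0.4; 5 7 22 0 0 0.4")

```text
t: 2.78
position: [576.4, -15.8, 41.6]
tcp_rot: [3.14, -0.0, 1.445]
wrist_force: [0.1, -0.3, 0.8]
finger_gap: 85.6
finger_force: 0.0
```

Run:
```python
from h import *
import cv2,pickle
go(575,-15.5,2.5)
s=bot.observe();im=bot.get_image("wrist");pickle.dump(s,open("s2.pkl","wb"))
cv2.imwrite("pics/w2.png",im[:,:,::-1])
```

```text
at [576.4 -15.8  41.6] jog [ 0.01 -0.15  3.91] [ 0.1 -0.  -0.1]
```

View pics/w2.png

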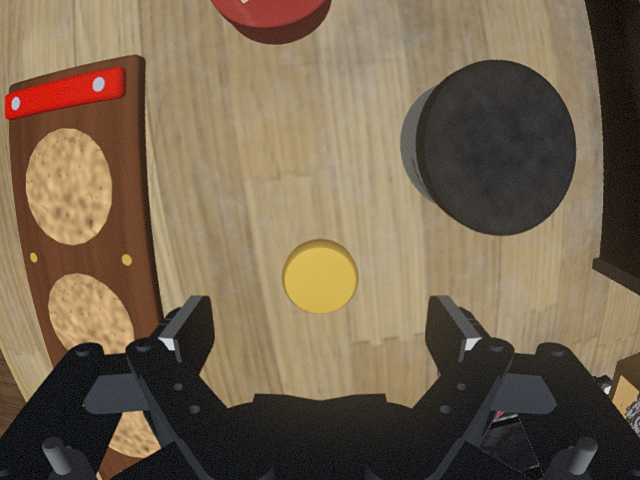

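The wax top is at (320,280), centred between the fingers.

Run:
```python
from h import *
import pickle
s=pickle.load(open("s2.pkl","rb"));print(wat(s,320.3,280,13),wat(s,71,186,18),wat(s,91,315,18))
```

```text
[576.34511337 -15.05585842] [452.71762086  52.23245515] [442.55078893 -21.20520434]
```

Emit:
jog_arm(deltas="0 -0.1 2.5 0 0 0; 0 -0.1 3.9 0 0 0; 0 -0.1 3.9 0 0 0")

```text
t: 3.2
position: [574.7, -16.1, 1.3]
tcp_rot: [-3.141, 0.0, 1.444]
wrist_force: [-0.6, 0.4, 0.7]
finger_gap: 85.4
finger_force: 0.0
```

Emit:
jog_arm(deltas="0 0 0 0 0 0; 0 0 0 0 0 0; 0 0 0 0 0 0; 0 0 0 0 0 0; 0 0 0 0 0 0; 0 0 0 0 0 0", gripper=0, newtons=35)

```text
t: 3.95
position: [575.2, -16.2, 2.0]
tcp_rot: [3.141, -0.0, 1.444]
wrist_force: [-2.2, 0.6, 10.7]
finger_gap: 35.2
finger_force: 33.9
```

Emit:
jog_arm(deltas="0 0 -1 0 0 0; 0 0 -3 0 0 0; 0 0 -6 0 0 0; 0 0 -6 0 0 0")

```text
t: 4.45
position: [576.2, -16.2, 64.3]
tcp_rot: [3.138, -0.001, 1.444]
wrist_force: [-0.1, 0.2, -0.2]
finger_gap: 35.5
finger_force: 34.8
```

Run:
```python
from h import *
import cv2,pickle
go(448,52,80)
s=bot.observe();print(s["finger_gap"],s["finger_force"],s["wrist_force"],s["tcp_rot"])
im=bot.get_image("wrist");pickle.dump(s,open("s3.pkl","wb"))
cv2.imwrite("pics/w3.png",cv2.resize(im[200:380,200:440,::-1],(800,600)))
```

```text
at [576.2 -16.2  64.3] jog [  5.14 -13.58  -1.62] [ 0.2 -0.  -0.1]
35.50136240787807 34.78867968020495 [-0.05537328  0.16787612 -0.18695858] [ 3.13762314e+00 -8.05907079e-04  1.44413404e+00]
```

View pics/w3.png

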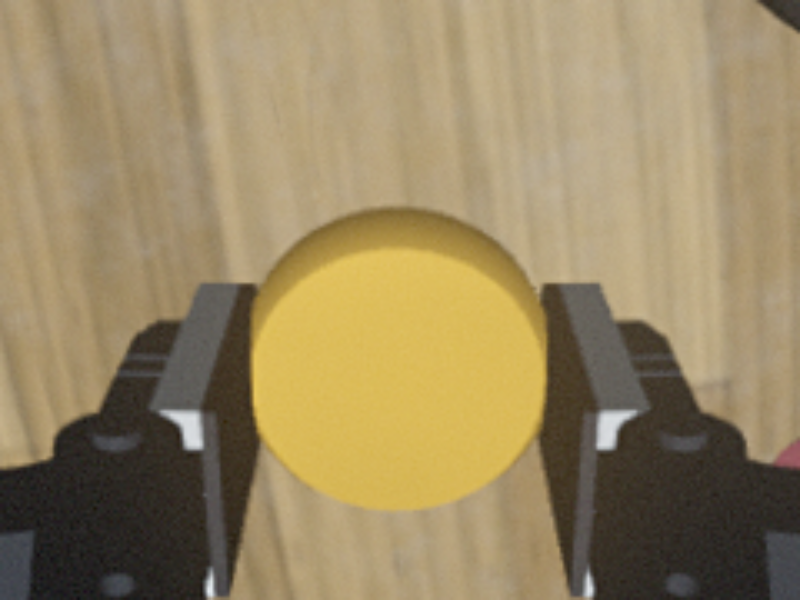

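The wax is held level, between (252,370) and (545,370) in the crop.

Emit:
jog_arm(deltas="2 -5 -1.6 0 0 0; 4 -10 -1.6 0 0 0; 5.1 -13.6 -1.6 0 0 0; 5.1 -13.6 -1.6 0 0 0; 5.1 -13.6 1 0 0 0; 5.1 -13.6 3 0 0 0; 5.1 -13.6 3 0 0 0")

```text
t: 5.38
position: [446.1, 51.0, 30.4]
tcp_rot: [-3.14, 0.001, 1.443]
wrist_force: [-0.2, 0.3, 0.4]
finger_gap: 34.5
finger_force: 34.8
```

Run:
```python
from h import *
import cv2,pickle
go(448,51,20.5)
s=bot.observe();im=bot.get_image("wrist");pickle.dump(s,open("s4.pkl","wb"))
cv2.imwrite("pics/w4.png",im[:,:,::-1])
```

```text
at [446.1  51.   30.4] jog [0.02 0.19 0.99] [-0.1  0.  -0.1]
```

View pics/w4.png

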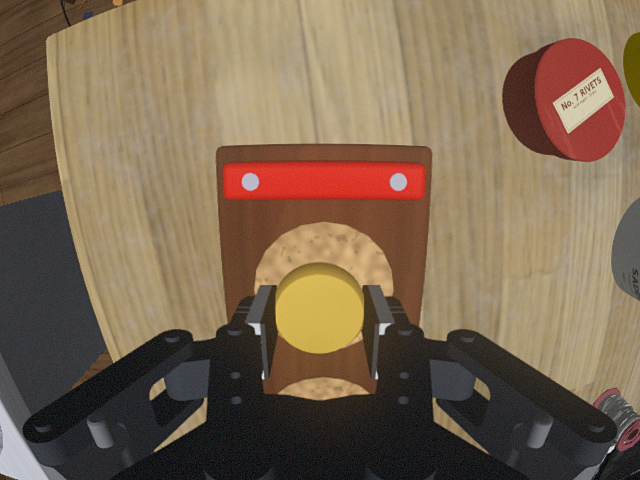

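The pad spans 255–393 px and the wax 276–364 px, so the wax needs to move about 2 mm in +x. I'll check the along-row position from the pad's top edge at (324,222).

Run:
```python
from h import *
import pickle
s=pickle.load(open("s4.pkl","rb"));ax=np.array([.125,.992])
print("edge->centre",wat(s,324,222,18)-32*ax,"L/R mid",wat(s,255,281,18),wat(s,393,281,18),"bar far edge->a",wat(s,325,163,24)-58*ax, "b edge",wat(s,324,378,18)-32*ax)
o=wat(s,320,309,41.4-2);print("wax",o)
```

```text
edge->centre [447.67614678  52.2260026 ] L/R mid [417.49944633  61.02363505] [479.28348437  53.12878688] bar far edge->a [447.92812339  51.58587163] b edge [437.88126904 -27.27149037]
wax [446.16725356  54.00206267]
```

Emit:
jog_arm(deltas="-0.1 0.2 0.5 0 0 0; -0.1 0.2 1 0 0 0; -0.1 0.2 1 0 0 0; -0.1 0.2 1 0 0 0")

```text
t: 5.92
position: [448.2, 50.4, 21.4]
tcp_rot: [3.142, -0.0, 1.444]
wrist_force: [0.3, -0.1, 0.5]
finger_gap: 35.3
finger_force: 34.8
```

Emit:
jog_arm(deltas="0 0 0 0 0 0; 0 0 0 0 0 0; 0 0 0 0 0 0; 0 0 -0.5 0 0 0; 0 0 -3 0 0 0; 0 0 -7 0 0 0; 0 0 -10 0 0 0; 0 0 -10 0 0 0", gripper=90)

```text
t: 6.92
position: [449.1, 50.7, 123.1]
tcp_rot: [3.139, -0.002, 1.444]
wrist_force: [-0.4, 0.5, -0.1]
finger_gap: 77.0
finger_force: 0.0
```

Run:
```python
from h import *
go(573,127.7,100)
```

```text
at [449.1  50.7 123.1] jog [ 9.19 11.31  2.36] [ 0.2 -0.1 -0.1]
```

Emit:
jog_arm(deltas="3.5 4 0 0 0 0; 7 8 1 0 0 0; 9.2 11.3 3 0 0 0; 9.2 11.3 5 0 0 0; 9.2 11.3 5 0 0 0; 9.2 11.3 5 0 0 0")

```text
t: 7.68
position: [571.5, 126.7, 71.7]
tcp_rot: [-3.141, 0.0, 1.443]
wrist_force: [0.2, -0.2, -0.3]
finger_gap: 76.8
finger_force: 0.0
```

Run:
```python
from h import *
import cv2,pickle
go(573,127.7,3)
s=bot.observe();im=bot.get_image("wrist");pickle.dump(s,open("s5.pkl","wb"))
cv2.imwrite("pics/w5.png",im[:,:,::-1])
```

```text
at [571.5 126.7  71.7] jog [0.12 0.14 6.87] [-0.   0.  -0.2]
```

View pics/w5.png

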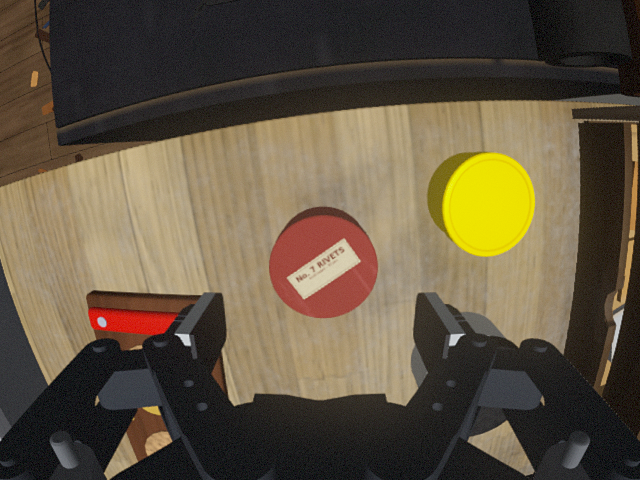

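The red tin's lid is centred at (323,266). The yellow tin at (489,204) and the balm at right, near (460,370), are both clear.

Run:
```python
from h import *
import pickle
s=pickle.load(open("s5.pkl","rb"));print(wat(s,323.5,266.5,35),wat(s,489,204,35))
```

```text
[573.52820108 131.39943234] [663.73267057 153.68240878]
```

Emit:
jog_arm(deltas="0.4 0.1 2 0 0 0; 0.4 0.1 4.5 0 0 0; 0.4 0.1 6.8 0 0 0; 0.4 0.1 6.8 0 0 0")

```text
t: 8.22
position: [572.3, 131.0, 1.8]
tcp_rot: [-3.139, 0.001, 1.444]
wrist_force: [0.3, 0.5, 0.3]
finger_gap: 77.3
finger_force: 0.0
```

Emit:
jog_arm(deltas="0 0 0 0 0 0; 0 0 0 0 0 0; 0 0 0 0 0 0; 0 0 0 0 0 0; 0 0 -1 0 0 0; 0 0 -4 0 0 0; 0 0 -8 0 0 0; 0 0 -8 0 0 0", gripper=0, newtons=45)

```text
t: 9.22
position: [575.1, 131.7, 86.6]
tcp_rot: [3.137, -0.002, 1.444]
wrist_force: [0.2, 0.1, -0.9]
finger_gap: 55.0
finger_force: 47.9
```

Run:
```python
from h import *
import cv2,pickle
go(437.9,-27.3,60)
s=bot.observe();im=bot.get_image("wrist");pickle.dump(s,open("s6.pkl","wb"))
cv2.imwrite("pics/w6.png",im[:,:,::-1])
```

```text
at [575.1 131.7  86.6] jog [-17.51 -11.61   2.57] [ 0.3 -0.1 -0.1]
```

View pics/w6.png

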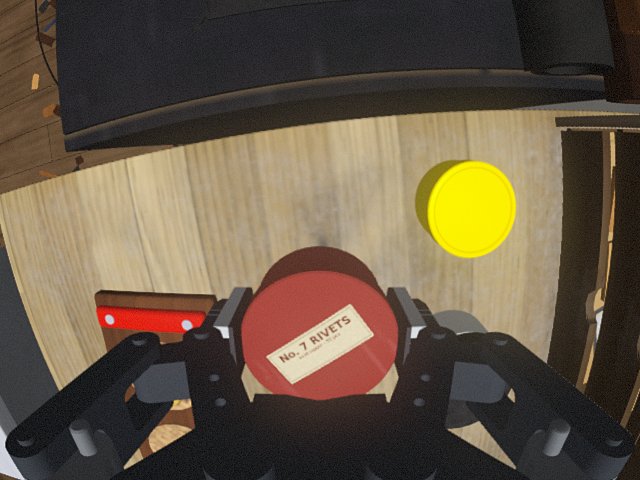

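The tin is gripped upright, with its lid centred near (320,336).

Run:
```python
from h import *
import pickle
s=pickle.load(open("s6.pkl","rb"));print(wat(s,320,336,119.6)-s["position"][:2])
```

```text
[0.00504995 4.30703004]
```

Emit:
jog_arm(deltas="-5 -3 0 0 0 0; -10 -6.5 0 0 0 0; -14 -9.5 0 0 0 0; -17.5 -11.6 0 0 0 0; -17.5 -11.6 0 0 0 0; -17.5 -11.6 2 0 0 0; -17.5 -11.6 4 0 0 0; -17.5 -11.6 4 0 0 0")

```text
t: 10.28
position: [435.7, -27.4, 42.2]
tcp_rot: [-3.139, 0.0, 1.444]
wrist_force: [-0.1, 0.1, -0.9]
finger_gap: 54.8
finger_force: 48.0
```

Run:
```python
from h import *
go(437.9,-27.3,20.5)
```

```text
at [435.7 -27.4  42.2] jog [0.04 0.22 2.17] [-0.1  0.  -0.1]
```

Emit:
jog_arm(deltas="-0.3 0.2 1.2 0 0 0; -0.3 0.2 2.1 0 0 0; -0.3 0.2 2.1 0 0 0; -0.3 0.2 2.1 0 0 0")

```text
t: 10.78
position: [437.9, -31.0, 22.1]
tcp_rot: [-3.142, -0.0, 1.444]
wrist_force: [0.1, 0.4, -1.6]
finger_gap: 54.6
finger_force: 48.7
```

Emit:
jog_arm(deltas="0 0 0 0 0 0; 0 0 0 0 0 0; 0 0 0 0 0 0; 0 0 -0.5 0 0 0; 0 0 -3 0 0 0; 0 0 -7 0 0 0; 0 0 -12 0 0 0; 0 0 -12 0 0 0", gripper=90)

```text
t: 11.78
position: [439.3, -30.8, 145.1]
tcp_rot: [3.137, -0.002, 1.444]
wrist_force: [-0.5, 0.1, -0.1]
finger_gap: 77.0
finger_force: 0.0
```

Run:
```python
from h import *
go(579,-161,130)
```

```text
at [439.3 -30.8 145.1] jog [-11.16  15.5    1.57] [ 0.3 -0.1 -0.1]
```

Emit:
jog_arm(deltas="-3 4.5 0 0 0 0; -6 9 0 0 0 0; -9 13 0 0 0 0; -11.2 15.5 1 0 0 0; -11.2 15.5 1 0 0 0; -11.2 15.5 1 0 0 0")

```text
t: 12.52
position: [576.8, -161.2, 131.7]
tcp_rot: [-3.14, -0.0, 1.444]
wrist_force: [-0.4, 0.5, 0.3]
finger_gap: 76.8
finger_force: 0.0
```

Run:
```python
from h import *
import cv2,pickle
go(579,-161,11)
s=bot.observe();im=bot.get_image("wrist");pickle.dump(s,open("s7.pkl","wb"))
cv2.imwrite("pics/w7.png",im[:,:,::-1])
```

```text
at [ 576.8 -161.2  131.7] jog [ 0.04  0.24 12.07] [-0.1 -0.  -0.1]
```

View pics/w7.png

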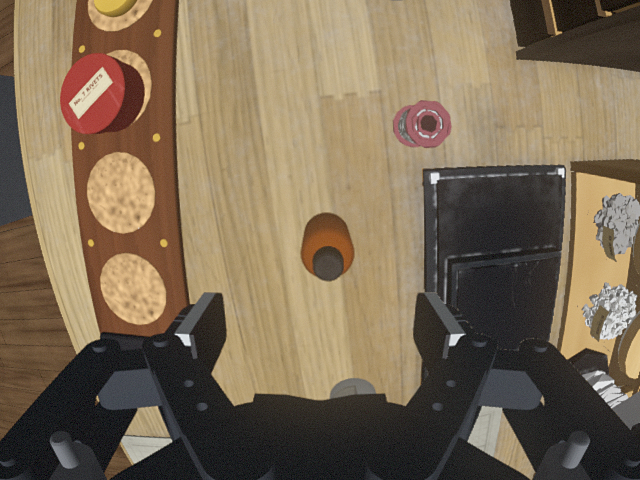

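The dye cap is at (328,264). The tin stands on pad b with its lid centred near (94,94), and pads c and d are at (121,193) and (133,289).

Run:
```python
from h import *
import pickle
s=pickle.load(open("s7.pkl","rb"));print("dye",wat(s,328,264,78),"tin",wat(s,94,93.5,53),"c",wat(s,121,193,18),"d",wat(s,133,289,18))
```

```text
dye [ 580.84655243 -161.19423214] tin [440.7472798  -34.29343348] c [ 429.54710807 -106.66892129] d [ 419.22501229 -184.7886876 ]
```

Emit:
jog_arm(deltas="0 0.4 4 0 0 0; 0 0.4 8 0 0 0; 0 0.4 11.8 0 0 0; 0 0.4 11.8 0 0 0; 0 0.4 11.8 0 0 0")

```text
t: 13.2
position: [582.0, -162.1, 15.8]
tcp_rot: [3.14, 0.0, 1.444]
wrist_force: [0.2, -0.5, 0.4]
finger_gap: 76.9
finger_force: 0.0
```

Emit:
jog_arm(deltas="0 0 0 0 0 0; 0 0 0 0 0 0; 0 0 0 0 0 0; 0 0 0 0 0 0; 0 0 0 0 0 0; 0 0 0 0 0 0", gripper=0, newtons=45)

```text
t: 13.95
position: [582.0, -162.1, 15.2]
tcp_rot: [3.14, -0.0, 1.444]
wrist_force: [-1.0, 2.2, 10.7]
finger_gap: 33.0
finger_force: 43.7
```

Emit:
jog_arm(deltas="0 0 -1 0 0 0; 0 0 -4 0 0 0; 0 0 -7 0 0 0; 0 0 -7 0 0 0")

```text
t: 14.45
position: [582.6, -162.5, 86.8]
tcp_rot: [3.138, 0.0, 1.444]
wrist_force: [0.5, 0.4, -0.5]
finger_gap: 32.7
finger_force: 44.8
```

Run:
```python
from h import *
import cv2,pickle
go(428,-106.6,80)
s=bot.observe();im=bot.get_image("wrist");pickle.dump(s,open("s8.pkl","wb"))
cv2.imwrite("pics/w8.png",im[:,:,::-1])
```

```text
at [ 582.6 -162.5   86.8] jog [  3.59 -16.04   0.62] [ 0.2  0.  -0.1]
```

View pics/w8.png

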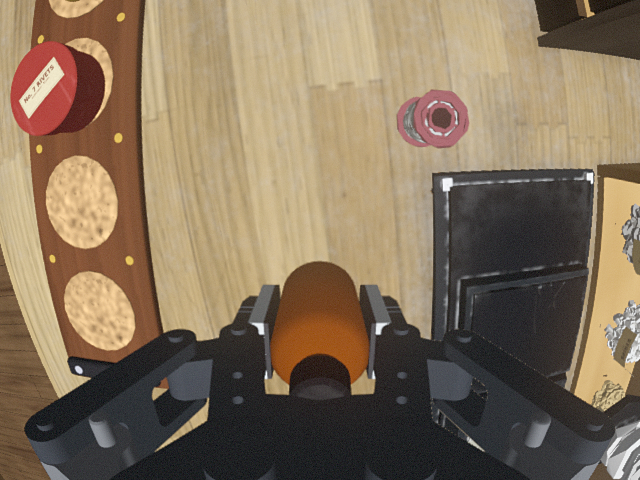

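The dye is held upright, with its body between 270 and 372 px.

Emit:
jog_arm(deltas="1 -5 0 0 0 0; 2 -10 0 0 0 0; 3.5 -16 0 0 0 0; 3.5 -16 0 0 0 0; 3.5 -16 0 0 0 0; 3.5 -16 2 0 0 0; 3.5 -16 4 0 0 0; 3.5 -16 4 0 0 0")

```text
t: 15.5
position: [427.2, -107.6, 43.2]
tcp_rot: [-3.14, 0.0, 1.444]
wrist_force: [0.1, 0.6, -0.2]
finger_gap: 33.1
finger_force: 45.1
```

Run:
```python
from h import *
go(428.3,-107.4,33.7)
```

```text
at [ 427.2 -107.6   43.2] jog [0.04 0.11 0.95] [-0.1  0.  -0.1]
```

Emit:
jog_arm(deltas="0 0.1 0.5 0 0 0; 0 0.1 1 0 0 0; 0 0.1 1 0 0 0; 0 0.1 1 0 0 0")

```text
t: 16.0
position: [428.3, -107.4, 34.4]
tcp_rot: [3.141, -0.0, 1.444]
wrist_force: [1.0, -0.2, -1.1]
finger_gap: 32.7
finger_force: 45.1
```

Emit:
jog_arm(deltas="0 0 0 0 0 0; 0 0 0 0 0 0; 0 0 0 0 0 0; 0 0 -0.5 0 0 0; 0 0 -4 0 0 0; 0 0 -9 0 0 0; 0 0 -14 0 0 0; 0 0 -14 0 0 0", gripper=90)

```text
t: 17.0
position: [429.6, -107.4, 177.2]
tcp_rot: [3.136, -0.001, 1.444]
wrist_force: [0.3, 1.0, -1.1]
finger_gap: 76.9
finger_force: 0.0
```

Run:
```python
from h import *
go(583,-310,175)
```

```text
at [ 429.6 -107.4  177.2] jog [-18.17  17.77   0.3 ] [ 0.3 -0.1 -0.1]
```

Emit:
jog_arm(deltas="-4 4 0 0 0 0; -8 8 0 0 0 0; -12 12 0 0 0 0; -16 16 0 0 0 0; -18.2 17.9 0 0 0 0; -18.2 17.9 0 0 0 0; -18.2 17.9 0 0 0 0")

```text
t: 17.88
position: [582.1, -309.9, 173.5]
tcp_rot: [-3.14, -0.001, 1.444]
wrist_force: [-0.6, 0.2, 0.0]
finger_gap: 76.6
finger_force: 0.0
```

Run:
```python
from h import *
import cv2,pickle
go(584.5,-313,47)
s=bot.observe();im=bot.get_image("wrist");pickle.dump(s,open("s9.pkl","wb"))
sc=bot.get_image("scene")
M=np.zeros((600,800,3),np.uint8)
M[:300,:400]=cv2.resize(im,(400,300))                      # wrist /1.6
M[300:,:400]=cv2.resize(im[180:330,220:420],(400,300),interpolation=cv2.INTER_CUBIC) # x2
M[:600,400:]=cv2.resize(sc[215:365,210:310],(400,600),interpolation=cv2.INTER_CUBIC)  # x4
cv2.imwrite("pics/w9.png",M[:,:,::-1]);cv2.imwrite("pics/sc9.png",sc[:,:,::-1])
```

```text
at [ 582.1 -309.9  173.5] jog [-0.29  0.29 12.65] [-0.1 -0.  -0.1]
```

View pics/w9.png

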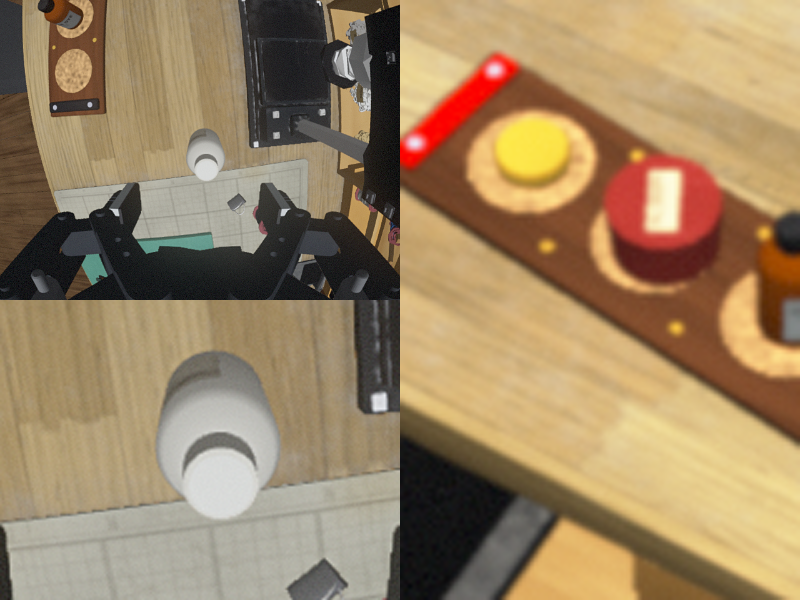

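The glue cap is at wrist px (330,271). In the scene view the wax top is at (243.2,252.5), the tin lid at (275.8,265) and the dye cap at the right edge.

Run:
```python
from h import *
import pickle
s=pickle.load(open("s9.pkl","rb"));print("glue",wat(s,330,271,112))
print("wax",at("scene",243.2,252.5,31),"tin",at("scene",275.8,265,53),"bottom edge check")
```

```text
glue [ 586.68373787 -316.93135768]
wax [444.8550027   46.63696366] tin [436.5357799  -34.73411773] bottom edge check
```

Emit:
jog_arm(deltas="-0.7 0.5 1 0 0 0; -0.7 0.5 4 0 0 0; -0.7 0.5 8 0 0 0; -0.7 0.5 12 0 0 0; -0.7 0.5 12.6 0 0 0; -0.7 0.5 12.6 0 0 0")

```text
t: 18.73
position: [587.0, -318.5, 48.9]
tcp_rot: [3.141, 0.0, 1.444]
wrist_force: [-0.2, 0.2, 0.4]
finger_gap: 76.8
finger_force: 0.0
```

Emit:
jog_arm(deltas="0 0 0 0 0 0; 0 0 0 0 0 0; 0 0 0 0 0 0; 0 0 0 0 0 0; 0 0 0 0 0 0; 0 0 0 0 0 0", gripper=0, newtons=60)

```text
t: 19.48
position: [587.5, -318.4, 49.8]
tcp_rot: [3.14, 0.0, 1.444]
wrist_force: [-1.5, 1.4, 10.7]
finger_gap: 40.7
finger_force: 60.0
```

Emit:
jog_arm(deltas="0 0 -1 0 0 0; 0 0 -4 0 0 0; 0 0 -7 0 0 0; 0 0 -7 0 0 0; 0 0 -7 0 0 0")

```text
t: 20.1
position: [586.7, -317.8, 118.2]
tcp_rot: [-3.142, -0.0, 1.444]
wrist_force: [-0.7, 0.5, -1.1]
finger_gap: 40.7
finger_force: 60.8
```

Run:
```python
from h import *
go(418,-186,100)
```

```text
at [ 586.7 -317.8  118.2] jog [ 10.95 -18.4    1.82] [-0.  -0.  -0.1]
```

Emit:
jog_arm(deltas="3 -5 0 0 0 0; 6 -10 0 0 0 0; 9 -15 0 0 0 0; 11 -18.4 0 0 0 0; 11 -18.4 0 0 0 0; 11 -18.4 2 0 0 0; 11 -18.4 3.5 0 0 0; 11 -18.4 3.5 0 0 0")

```text
t: 21.1
position: [417.6, -185.9, 82.2]
tcp_rot: [-3.139, -0.0, 1.444]
wrist_force: [-0.1, -0.9, -0.8]
finger_gap: 40.8
finger_force: 60.9
```

Run:
```python
from h import *
go(418.3,-185.5,67.8)
```

```text
at [ 417.6 -185.9   82.2] jog [0.05 0.07 1.44] [-0.1 -0.  -0.1]
```

Emit:
jog_arm(deltas="0 0.1 0.8 0 0 0; 0 0.1 1.4 0 0 0; 0 0.1 1.5 0 0 0; 0 0.1 1.5 0 0 0")

```text
t: 21.6
position: [419.2, -185.9, 68.3]
tcp_rot: [3.142, 0.0, 1.444]
wrist_force: [0.2, 0.2, -0.7]
finger_gap: 40.8
finger_force: 60.9
```

Emit:
jog_arm(deltas="0 0 0 0 0 0; 0 0 0 0 0 0; 0 0 0 0 0 0; 0 0 -0.5 0 0 0; 0 0 -4 0 0 0; 0 0 -9 0 0 0; 0 0 -13 0 0 0; 0 0 -13 0 0 0", gripper=90)

```text
t: 22.6
position: [420.3, -186.1, 200.8]
tcp_rot: [3.137, -0.0, 1.444]
wrist_force: [-0.0, 0.5, -0.5]
finger_gap: 77.2
finger_force: 0.0
```

Run:
```python
from h import *
go(437.9,-32,150)
```

```text
at [ 420.3 -186.1  200.8] jog [15.51 -0.22  5.08] [ 0.3 -0.  -0.1]
```

Emit:
jog_arm(deltas="5 0 0 0 0 0; 10 0 0 0 0 0; 15.5 -0.2 2 0 0 0; 15.5 -0.2 5 0 0 0; 15.5 -0.2 9 0 0 0; 15.5 -0.2 12 0 0 0; 15.5 -0.2 12 0 0 0")

```text
t: 23.48
position: [435.2, -32.2, 76.7]
tcp_rot: [-3.138, 0.001, 1.443]
wrist_force: [-0.3, 0.1, 0.8]
finger_gap: 76.7
finger_force: 0.0
```

Run:
```python
from h import *
go(438,-32,22)
```

```text
at [435.2 -32.2  76.7] jog [0.07 0.29 5.47] [-0.2  0.1 -0.1]
```

Emit:
jog_arm(deltas="0 0.3 3 0 0 0; 0 0.3 5.4 0 0 0; 0 0.3 5.4 0 0 0; 0 0.3 5.4 0 0 0")

```text
t: 23.98
position: [440.2, -32.4, 25.5]
tcp_rot: [3.14, -0.0, 1.444]
wrist_force: [-1.0, -0.6, -0.1]
finger_gap: 76.7
finger_force: 0.0
```

Emit:
jog_arm(deltas="0 0 0 0 0 0; 0 0 0 0 0 0; 0 0 0 0 0 0; 0 0 0 0 0 0; 0 0 -0.5 0 0 0; 0.5 0 -0.5 0 0 0; 0.5 0 -0.5 0 0 0; 0.5 0 0 0 0 0", gripper=0, newtons=40)

```text
t: 24.98
position: [440.6, -27.1, 24.4]
tcp_rot: [3.141, -0.0, 1.444]
wrist_force: [-4.9, 1.8, 55.5]
finger_gap: 54.7
finger_force: 47.7
```

Emit:
jog_arm(deltas="0 0 0 0 0 0; 0 0 0 0 0 0; 0 0 0 0 0 0")

```text
t: 25.35
position: [440.5, -27.1, 24.3]
tcp_rot: [3.141, -0.0, 1.444]
wrist_force: [-2.3, 2.7, 13.2]
finger_gap: 54.6
finger_force: 44.6
```

Emit:
jog_arm(deltas="0 0 0 0 0 0; 0 0 0 0 0 0; 0 0 0 0 0 0; 0 0 -0.5 0 0 0; 0 0 -4 0 0 0; 0 0 -7 0 0 0; 0 0 -7 0 0 0", gripper=90)

```text
t: 26.22
position: [441.3, -27.0, 96.0]
tcp_rot: [3.139, -0.001, 1.445]
wrist_force: [-1.1, -0.0, 0.1]
finger_gap: 76.7
finger_force: 0.0
```

Run:
```python
from h import *
go(447,48.5,21)
```

```text
at [441.3 -27.   96. ] jog [ 7.56 -0.4   7.51] [ 0.2 -0.1 -0.1]
```

Emit:
jog_arm(deltas="3.5 -0.2 0 0 0 0; 7.5 -0.5 0 0 0 0; 7.5 -0.5 3 0 0 0; 7.5 -0.5 6 0 0 0; 7.5 -0.5 7.4 0 0 0; 7.5 -0.5 7.4 0 0 0; 7.5 -0.5 7.4 0 0 0")

```text
t: 27.1
position: [445.2, 47.6, 20.9]
tcp_rot: [3.141, -0.0, 1.444]
wrist_force: [0.4, -0.2, -0.3]
finger_gap: 76.6
finger_force: 0.0
```

Emit:
jog_arm(deltas="0 0 0 0 0 0; 0 0 0 0 0 0; 0 0 0 0 0 0; 0 0 0 0 0 0; 0 0 0 0 0 0; 0 0 0 0 0 0", gripper=0, newtons=35)

```text
t: 27.85
position: [445.2, 47.9, 20.9]
tcp_rot: [3.141, -0.001, 1.444]
wrist_force: [-2.6, 0.0, 15.5]
finger_gap: 34.8
finger_force: 33.5
```

Run:
```python
from h import *
go(448,52,21)
```

```text
at [445.2  47.9  20.9] jog [ 0.44  0.23 -0.01] [ 0.  -0.  -0.1]
```

Emit:
jog_arm(deltas="0 0 -0.4 0 0 0; 0.4 0.2 -0.4 0 0 0; 0.4 0.2 -0.4 0 0 0; 0.4 0.2 -0.4 0 0 0; 0.4 0.2 0 0 0 0; 0.4 0.2 0 0 0 0; 0.4 0.2 0 0 0 0")

```text
t: 28.72
position: [447.3, 51.4, 20.1]
tcp_rot: [-3.141, 0.0, 1.444]
wrist_force: [0.1, -0.5, 0.3]
finger_gap: 34.5
finger_force: 39.5
```

Emit:
jog_arm(deltas="0 0 0 0 0 0; 0 0 0 0 0 0; 0 0 0 0 0 0; 0 0 -0.5 0 0 0; 0 0 -4 0 0 0; 0 0 -9 0 0 0; 0 0 -15 0 0 0; 0 0 -20 0 0 0", gripper=90)

```text
t: 29.72
position: [447.1, 51.2, 222.5]
tcp_rot: [3.141, -0.0, 1.444]
wrist_force: [0.2, 1.5, 0.7]
finger_gap: 76.7
finger_force: 0.0
```

Emit:
jog_arm(deltas="2 3 0 0 0 0; 4 6 0 0 0 0; 6 9 0 0 0 0; 6 9 0 0 0 0")

```text
t: 30.22
position: [545.4, 100.6, 220.0]
tcp_rot: [3.141, 0.001, 1.445]
wrist_force: [-1.5, -0.4, -1.4]
finger_gap: 77.1
finger_force: 0.0
```

Run:
```python
from h import *
import cv2
print(bot.observe()["position"])
sc=bot.get_image("scene");sd=bot.get_image("side")
M=np.zeros((600,800,3),np.uint8)
M[:,:400]=cv2.resize(sc[200:350,215:365][:, :],(600,600),interpolation=cv2.INTER_CUBIC)[:,:400] if 0 else cv2.resize(sc[205:355,220:360],(400,600*400//560*1),interpolation=cv2.INTER_CUBIC) if 0 else M[:,:400]
M[:300]=cv2.resize(sc[190:347,0:419][:,205:205+209] if 0 else sc[225:339,215:367],(400,300),interpolation=cv2.INTER_CUBIC).repeat(1,0) if 0 else M[:300]
a=cv2.resize(sc[230:345,215:365],(600,460),interpolation=cv2.INTER_CUBIC)
cv2.imwrite("pics/f1.png",sc[:,:,::-1]);cv2.imwrite("pics/f2.png",sd[:,:,::-1])
M[:]=0
M[:300,:]=cv2.resize(sc[205:345,210:370],(800,700))[:300] if 0 else 0
L=cv2.resize(sc[195:345,210:376],(400,361),interpolation=cv2.INTER_CUBIC)
R=cv2.resize(sd[195:345,290:456],(400,361),interpolation=cv2.INTER_CUBIC)
M[:361,:400]=L;M[:361,400:]=R
M[361:,:319]=cv2.resize(sc,(319,239));M[361:,400:719]=cv2.resize(sd,(319,239))
cv2.imwrite("pics/f.png",M[:,:,::-1])
```

```text
[545.38470127 100.55669516 220.03683113]
```

View pics/f.png

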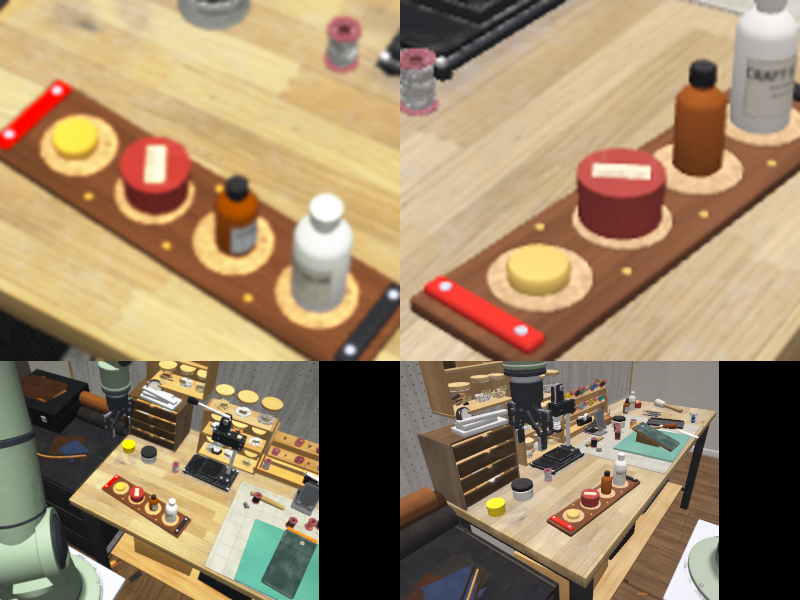

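All four stand upright in order. In the left panel the wax is at (76,136), tin (155,164), dye cap (236,186) and glue cap (325,206). In the right panel the wax is at (539,266), tin (621,178) and dye cap (703,68).

Run:
```python
from h import *
k=2.41
pad=dict(wax=((447,50.6),(445.3,53.7)),tin=((436.9,-29.5),(435.2,-25.7)),dye=((427.2,-108.7),(424.9,-104.9)),glue=((416.9,-188.1),None))
for n,a,b,z in [("wax",(76,136),(139,266),31),("tin",(155,163),(221,178),53),("dye",(237,184),(303,68),96),("glue",(325,205),None,130)]:
    print(n,(at("scene",210+a[0]/k,195+a[1]/k,z)-pad[n][0]).round(1), b and (at("side",290+b[0]/k,195+b[1]/k,z)-pad[n][1]).round(1))
```

```text
wax [-1.5  0.4] [-2.8  5. ]
tin [3.1 0.2] [-1.1  5.6]
dye [-1.  -2.2] [-1.   1.7]
glue [2.1 2.1] None
```

All four are within about 3 mm of their pad centres on average, and the arm is clear, so I'm handing in.

```bash
python3 -c "
from workcell import bot
print(bot.hand_in())"
```

```text
the job is handed in; nothing more can be done
None
```

The job is handed in at about 30 s of robot time: wax, tin, dye and glue stand upright on pads a to d in height order from the red bar, all roughly centred (most camera readings within 3 mm, wax and tin up to 6 mm off in one view), with the balm jar and yellow tin untouched.

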